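# Hold the hardness gauge on a braced test bar

## Task

A long cast test bar lies on the test anvil with its ringed test spot out on the overhanging end, which would tip down if pressed. First swing the anvil's support arm out under that end until it snaps home against its stop, then take the dial hardness gauge by its grip out of the wooden block. Set the gauge upright on the ringed spot with its dial facing out over the front of the anvil, press lightly until its foot sits flat on the bar, and finish still holding and pressing it there; leave the bar where it lies and the things round about alone.

Things in the scene. Friction and masses are not known exactly. Their poses are not given: they have to be found in the camera images.
- anvil: Test anvil, fixed: dark base plate 124x232x12 mm, aluminium block 80 mm (x) by 120 mm (y) with its top 60 mm above the bench, side rails 6 mm higher. Origin on the bench top, z up; its -x is the front (towards the robot, turned 3 to 23 degrees clockwise); the block spans y = 0 to +120 mm and the bar overhangs it to -y. Its yaw varies.
- brace_hinge (a point): Point on the vertical hinge axis of the support arm, 74 mm above the bench, at x = 0, y = -16 mm in the anvil's frame.
- support_arm (a joint): Arm angle about its vertical hinge: 0 = folded, pointing to the anvil's front (-x); grows anticlockwise from above to 1.571 = end stop, along anvil -y under the bar's end. Starts at 0.05 to 0.5. Slack to 1.17, then climbs a spring ball detent (some 2 to 4 N at the knob); past 1.4 it snaps to the stop and stays.
- brace_knob (a point): Black upright knob near the end of the support arm, round, 16 mm in diameter, its grip reaching from 50 to 92 mm above the bench; this point is on its axis, 118 mm from the hinge axis, 74 mm above the bench. Below it the arm is a bar 18 mm wide with its top 38 mm above the bench. With the arm home the knob stands 38 to 50 mm beyond the end of the bar.
- test_bar: Loose cast resin bar, 50x220x12 mm, 0.16 kg, pale tan, lying flat between the rails on the anvil, top 72 mm above the bench. Origin at the centre of its underside, long axis = its y, parallel to the anvil's y; its -y end overhangs the block by about 90 mm (84 to 96).
- test_spot (a point): The test spot, on the bar's top face, 26 mm from the overhanging end: centre of a ring drawn with a pen, 26 mm across, with four short ticks. When the support arm is home its rubber pad (23 mm across) stands 0.6 mm under the bar below this spot.
- gauge_block: Fixed wooden block 76x76x44 mm with a round socket (22 mm wide, 38 mm deep) in its top in which the gauge stands. Origin at the centre of its underside.
- gauge: Dial hardness gauge, loose, 0.25 kg, 136 mm tall, upright in the block's socket, foot 24 mm below the block's top. Origin: centre of the underside of its flat foot (18 mm wide), z up its axis, dial (case 58 mm wide, 24 thick, centre 59 mm up) to its -x; collar 38 mm wide 91 to 96 mm up. A spring tip stands 3 mm out of the foot: 2 N at first touch, 8 N flush; the bar gives a little, so the foot seats from about 7 N.
- gauge_grip (a point): On the gauge's axis, 117 mm above the underside of its foot: middle of its round black grip, 24 mm in diameter, from 96 to 136 mm up.
- gauge_dial (a point): Centre of the gauge's white dial face, 15 mm in front (gauge -x) of its axis and 59 mm above the underside of its foot.
- gauge_tip (a joint): How far the spring tip is pushed in: 0 = standing out, 0.003 m = flush with the foot. The dial's needle follows it.
- cup_mix_a: Bystander: clear mixing cup, 68 mm wide, 85 mm tall.
- masking_tape: Bystander: roll of masking tape lying flat, 104 mm wide, 25 mm tall.
- cast_part: Bystander: small cast knob, 55 mm wide, 44 mm tall.
- marker: Bystander: marker pen lying flat, 135 mm long, 16 mm thick.
- syringe: Bystander: plastic syringe lying flat, 128 mm long, 24 mm tall.
- mould_half: Bystander: silicone mould half lying flat, 60x85x24 mm.
- bottle_drops: Bystander: dropper bottle with a pointed cap, 43 mm wide, 135 mm tall.
Mind the look-alikes: they are no part of the job. What is shaped like the gauge but blue or red is not meant.

How it is judged:
By the outcome, as a careful person would: the job done as asked, in the order asked, and still so for the second after the job is handed in, while the arm keeps its last pose, push and grip.
It also fails if it takes over 67 s, if anything falls off the work surface, if the arm or the gripper's body presses on something with over 40 N, if the wrist force passes 120 N, or if a joint passes its speed limit or range.

## Robot

A 7-joint arm with a two-finger parallel gripper is mounted at the origin on a cart in front of the work surface, level with it; the furniture and walls round the work are solid. World frame = base frame: x ahead of the robot, y to its left, z up, the work surface at z = 0. Lengths are in m, angles in rad, forces in N, time in s.
With the tool pointing down it reaches from about 0.4 to 0.85 m from the base axis. Payload 10.4 kg.
Tool frame: the origin (TCP) lies at the very end of the fingers, on their centre line; the grasp point (between the pads) lies 19 mm behind it; z points along the fingers, y is the direction in which the jaws open and shut (so a half turn about z gives the same grasp; the last joint's range is limited). The gripper opens to 87 mm and grips with 3 to 60 N. Pads are 19 mm wide; open, the fingers measure 117 mm over their backs; the gripper's body (75 mm by 190 mm) begins 51 mm behind the grasp point.
Start: joints at [-1.174, 0.332, -0.065, 1.46, 0.022, 1.35, -0.088], TCP at [0.255, 0.571, 0.223] pointing down, gripper open.
Joint ranges: [-2.6, 2.6], [-0.5, 2.12], [-1.47, 1.34], [0.16, 2.42], [-1.27, 4.41], [0.06, 2.06], [-2.6, 2.6]. Speed limits (rad/s): [2.22, 2.22, 2.79, 2.79, 3.14, 3.14, 3.14].

## Interface

Orientations are given as a rotation vector (axis times angle).
In Python, from bench import ctrl, imaging, spotter gives the robot as it stands. The module is installed in compiled form; this text tells all that it offers.
- The arm moves only by the tool servo_tool, never from a script. Its argument "increments" is a list that holds one entry, the list of rows, each a list of 7 numbers: the opening, from 0 (shut) to 1 (fully open), then the shift along the tool's x, y, z scaled (see below), then the turn, a rotation vector about the tool's x, y, z scaled (see below). A call has 1 to 5 rows; each row is the pose to reach, as a shift and turn from the pose commanded when the call began, along the tool's axes at that moment; what a row does not reach only later rows make up. The controller multiplies each number of a shift by 0.4 m and each number of a turn by 45 degrees. A row lasts 1/8 s, in which the tool goes at most 62.5 mm and 10.7 degrees, less where a joint would pass 70% of its speed; a pose out of reach is approached as far as the arm can. A call with a number of a shift or a turn outside -1 to 1 is refused whole. A call with a gripper value outside its range is refused whole. The fingers move at their own pace and stop on an object; "force" is the grip in N (left out, the last holds). Time passes only in rows, so rows that repeat a pose let the fingers close. It gives the time, the measured TCP pose, the force and the opening at its end, in the units of the state.
- ctrl.get_state(): the state, without advancing time (a new reading comes with each control period).
- imaging.capture(name): name is "side" or "top" or "wrist"; returns the picture (384x512x3 uint8, red, green, blue); there is no depth.
- imaging.camera_params(name): a dict with "mtx" (3x3 intrinsics, pixels), "rvec" (rotation vector, rad) and "tvec" (3), from world to camera coordinates, as OpenCV has them. Camera axes: x right, y down, z forward; pixel columns grow to the right and rows downward; lengths in m; the calibration is good to about 2 mm. A picture is of the moment at which its call begins: read the wrist's pose just before it. camera_params takes no time and is no camera call; for the wrist camera it gives the pose at the moment of the call.
- ctrl.sign_off(): hands the job in, once; it reports no verdict.
Trained networks look in the newest picture that a camera, given by its name, has taken for a name from the list of things; names that differ only in an ending like _2 or _b are one class to them, and where a whole thing is asked for, a point or a joint stands for the part that bears it (a point fixed in the world has none). Each returns a list of dicts, best first, with "p" (0 to 1); they miss things now and then, are a little off and sometimes report something else, mostly with a low value. They report only what shows in the picture. A call takes as long as a camera call. They do not tell look-alikes from the thing itself.
- spotter.regions_of(camera, name): "pixels" (384x512 bool, what is visible of it).
- spotter.landmark_of(camera, name): "xyz" ([x, y, z] in m, in world coordinates, good to about 4 mm: a listed point, or the origin of a listed thing).
The state is a dict: "time": time; "joints": joint angles; "dq": joint speeds; "joint_torque": joint torques, N m; "ee_pos": TCP position; "tool_rot": TCP orientation; "ft_force": force on the tool from outside, world axes, zero at the start; "moment": the same for the moment, N m; "gripper_width": finger opening in m.
Only numpy, scipy, OpenCV 4.12 (cv2) and the standard library are available. Lean on these libraries where they do the work, as an engineer would, in place of code of your own. Each camera call takes 0.05 s, during which the arm holds its last target.

## Working session

There is one attempt and no reset: what is moved stays moved. The work goes in short steps, Python scripts to look and compute and a tool call to move; the robot and the scene stay as the last step left them, time stands still between calls to the robot, and variables do not carry over. Pictures are saved under pics/ and viewed, and the job is handed in when it is done.

Besides the shell and the picture viewer there is one more tool, called after ">>>" as a command line: name --argument value ..., lists and objects as JSON in quotes. servo_tool: Moves the arm, as the interface text tells. Its arguments: {"type":"object","properties":{"increments":{"type":"array","items":{"type":"array","items":{"type":"array","items":{"type":"number"}}}},"force":{"type":"number"}},"required":["increments"]}

```bash
mkdir -p pics; ls; python3 - <<'E'
from bench import ctrl, imaging, spotter
import cv2
s=ctrl.get_state()
for k,v in s.items(): print(k,v)
for c in ["side","top","wrist"]:
    im=imaging.capture(c); cv2.imwrite(f"pics/{c}0.png",im[:,:,::-1])
    p=imaging.camera_params(c); print(c,p)
E
```

```text
pics
time 0.0
joints [-1.17359437  0.33289832 -0.06469031  1.46094053  0.02161806  1.34988296
 -0.08852072]
dq [ 0.00042813  0.00102686  0.00027139  0.00085108 -0.00121598  0.00094779
 -0.00109663]
joint_torque [-5.67999723e-04 -6.23276424e+01  2.41984375e-02 -3.89878428e+01
 -6.12617657e-02  4.04244557e-02  1.93969368e-04]
ee_pos [0.25459745 0.57037476 0.22173777]
tool_rot [-6.54554676e-01 -3.07242796e+00  2.22577303e-03]
ft_force [-0.04023014 -0.00897248 -0.25081432]
moment [-0.01903361  0.0434601  -0.03384276]
gripper_width 0.08730807716100276
side {'mtx': array([[470.33513031,   0.        , 255.80439878],
       [  0.        , 470.33513031, 188.07629522],
       [  0.        ,   0.        ,   1.        ]]), 'rvec': array([ 2.19718261e+00,  1.41513029e-03, -1.41953139e-03]), 'tvec': array([-0.47269061,  0.10666509,  1.90262536])}
top {'mtx': array([[352.95270047,   0.        , 256.27485616],
       [  0.        , 352.95270047, 190.25989791],
       [  0.        ,   0.        ,   1.        ]]), 'rvec': array([ 2.14584098, -2.12446696,  0.20823705]), 'tvec': array([0.01648982, 0.51532851, 1.05798795])}
wrist {'mtx': array([[341.9092345 ,   0.        , 255.62285328],
       [  0.        , 341.9092345 , 191.4185746 ],
       [  0.        ,   0.        ,   1.        ]]), 'rvec': array([-2.44376278, -1.58447447, -0.20959895]), 'tvec': array([-0.62434915, -0.03069578,  0.38873428])}
```

View pics/side0.png

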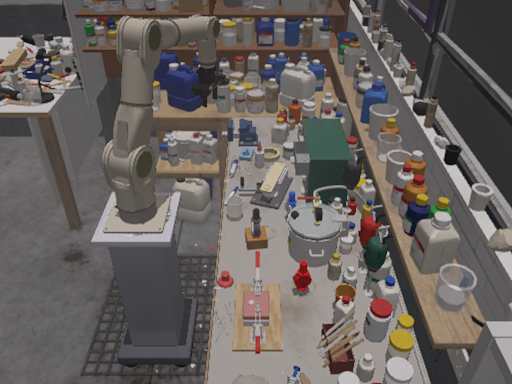

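View pics/top0.png

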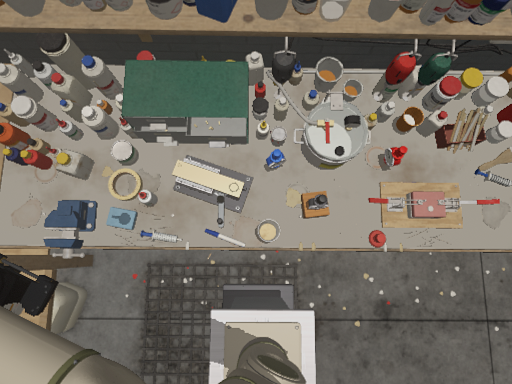

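View pics/wrist0.png

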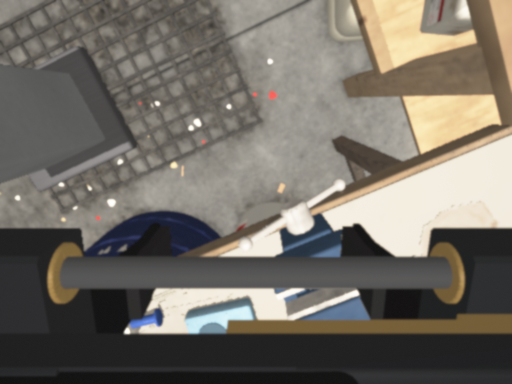

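```bash
cat > h.py <<'E'
from bench import ctrl, imaging, spotter
import cv2, numpy as np
from scipy.spatial.transform import Rotation as R
np.set_printoptions(precision=4,suppress=True)
def proj(c,X,p=None):
    p=p or imaging.camera_params(c)
    return cv2.projectPoints(np.array(X,float).reshape(-1,1,3),p['rvec'],p['tvec'],p['mtx'],None)[0].reshape(-1,2)
def ray(c,uv,p=None):
    p=p or imaging.camera_params(c)
    Rm=cv2.Rodrigues(p['rvec'])[0]; C=-Rm.T@p['tvec'].ravel()
    d=Rm.T@np.linalg.inv(p['mtx'])@np.array([uv[0],uv[1],1.]); return C,d/np.linalg.norm(d)
def atz(c,uv,z,p=None):
    C,d=ray(c,uv,p); return C+d*(z-C[2])/d[2]
def tri(obs):
    A=np.zeros((3,3));b=np.zeros(3)
    for C,d in obs:
        P=np.eye(3)-np.outer(d,d);A+=P;b+=P@C
    X=np.linalg.solve(A,b); return X,[np.linalg.norm((np.eye(3)-np.outer(d,d))@(X-C)) for C,d in obs]
E
python3 - <<'E'
from h import *
for c in ["side","top"]:
    imaging.capture(c)
    for n in ["anvil","brace_hinge","brace_knob","test_spot","test_bar","gauge_block","gauge","gauge_grip","gauge_dial"]:
        r=spotter.landmark_of(c,n)
        print(c,n,[(x['xyz'],round(x['p'],2),proj(c,x['xyz'])[0].round()) for x in r[:3]])
E
```

```text
side anvil [([0.5373, 0.1521, 0.0007], 0.77, array([271., 192.]))]
side brace_hinge [([0.5382, 0.1355, 0.0725], 0.63, array([271., 181.]))]
side brace_knob [([0.4173, 0.1354, 0.0729], 0.53, array([243., 181.])), ([0.4732, -0.1629, 0.0185], 0.21, array([256., 238.]))]
side test_spot [([0.5175, 0.0961, 0.0693], 0.63, array([267., 187.]))]
side test_bar [([0.5487, 0.1701, 0.0551], 0.63, array([274., 179.])), ([0.5336, 0.135, 0.0773], 0.28, array([270., 180.]))]
side gauge_block [([0.369, 0.1198, 0.0004], 0.66, array([231., 197.])), ([0.3697, 0.3197, -0.0038], 0.64, array([234., 171.])), ([0.4729, -0.1618, 0.0025], 0.57, array([256., 241.]))]
side gauge [([0.6242, -0.4095, -0.0017], 0.84, array([301., 292.])), ([0.475, -0.1622, 0.019], 0.72, array([256., 238.])), ([0.6125, -0.0353, 0.0083], 0.61, array([291., 219.]))]
side gauge_grip [([0.4745, -0.1584, 0.1367], 0.76, array([256., 213.])), ([0.6099, -0.037, 0.1216], 0.73, array([292., 196.])), ([0.6252, -0.4062, 0.1173], 0.59, array([303., 266.]))]
side gauge_dial [([0.5952, -0.0412, 0.0624], 0.71, array([287., 209.])), ([0.622, -0.3902,
[... 248 characters left out ...]
.4189, 0.1325, 0.0779], 0.75, array([219., 220.]))]
top test_spot []
top test_bar []
top gauge_block [([0.4758, -0.1628, 0.0017], 0.6, array([313., 205.]))]
top gauge [([0.6118, -0.0354, -0.0015], 0.83, array([274., 164.])), ([0.6286, -0.4102, 0.0032], 0.63, array([386., 160.])), ([0.4744, -0.1638, 0.0243], 0.59, array([314., 205.]))]
top gauge_grip [([0.6281, -0.4091, 0.118], 0.76, array([400., 151.])), ([0.6092, -0.0344, 0.1175], 0.66, array([276., 155.])), ([0.477, -0.1624, 0.1337], 0.64, array([321., 199.]))]
top gauge_dial [([0.6217, -0.3941, 0.0637], 0.8, array([389., 157.])), ([0.464, -0.1643, 0.0799], 0.77, array([318., 206.])), ([0.5985, -0.0383, 0.0558], 0.58, array([276., 164.]))]
```

```bash
python3 - <<'E'
from h import *
im=cv2.imread("pics/top0.png")[140:260,90:350]
cv2.imwrite("pics/topz.png",cv2.resize(im,None,fx=3,fy=3,interpolation=cv2.INTER_CUBIC))
im=cv2.imread("pics/side0.png")[140:260,210:330]
cv2.imwrite("pics/sidez.png",cv2.resize(im,None,fx=5,fy=5,interpolation=cv2.INTER_CUBIC))
E
```

```text
(no output)
```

View pics/topz.png

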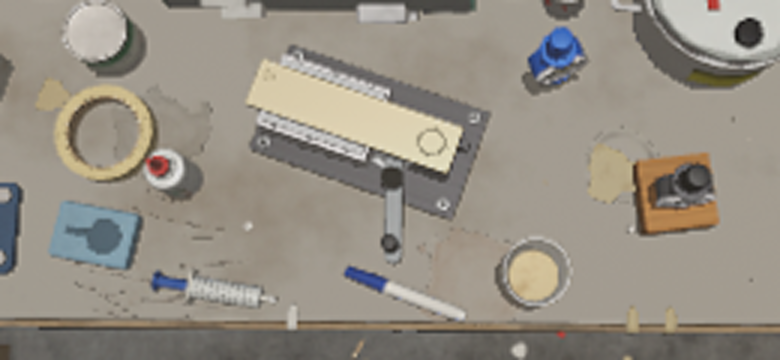

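View pics/sidez.png

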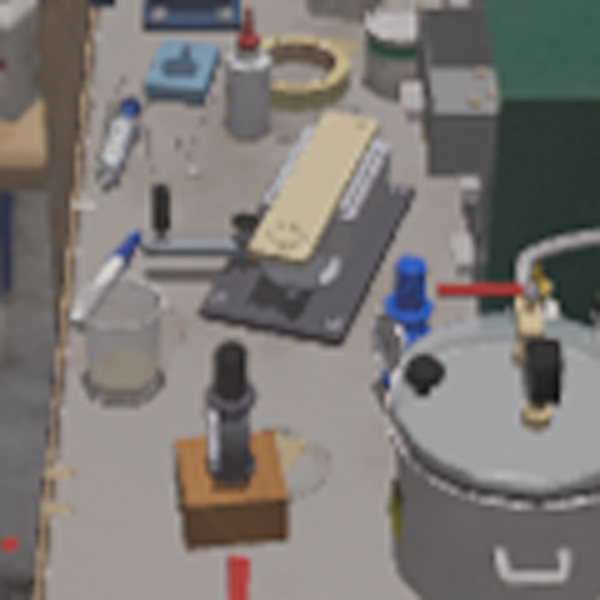

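```bash
python3 - <<'E'
from h import *
f=lambda u,v,z:atz("top",(u/3+90,v/3+140),z)
L=f(247,105,.072);Rr=f(447,172,.072);T=f(463,127,.072);T2=f(265,60,.072)
print(L,Rr,T,T2, np.linalg.norm(L-Rr),np.linalg.norm(T-Rr))
for a,b in((L,Rr),(T2,T)):
    d=b-a; print(np.degrees(np.arctan2(d[0],-d[1])))
print('spot',f(431,142,.072))
print('knob top',f(391,243,.092),'hinge',f(391,178,.08))
print('plate', f(250,150,.012),f(452,218,.012),f(490,112,.012),f(290,45,.012))
g=cv2.imread("pics/top0.png")[185:225,290:340]
cv2.imwrite("pics/gz.png",cv2.resize(g,None,fx=12,fy=12,interpolation=cv2.INTER_CUBIC))
for c in("side","top"):
  imaging.capture(c)
  for n in("brace_knob","brace_hinge","gauge_grip","test_bar"):
    for r in spotter.regions_of(c,n)[:3]:
      ys,xs=np.nonzero(r['pixels']); print(c,n,round(r['p'],2),xs.min(),xs.max(),ys.min(),ys.max(),xs.mean(),ys.mean())
E
```

```text
[0.555  0.2797 0.072 ] [0.488  0.0744 0.072 ] [0.5347 0.0588 0.072 ] [0.6026 0.2636 0.072 ] 0.21597220269136563 0.049214372565185086
-18.071139758753898
-18.355121435292244
spot [0.5187 0.0912 0.072 ]
knob top [0.4137 0.1274 0.092 ] hinge [0.48   0.1301 0.08  ]
plate [0.519  0.2877 0.012 ] [0.4481 0.0703 0.012 ] [0.5638 0.031  0.012 ] [0.6359 0.25   0.012 ]
side brace_knob 0.49 238 259 178 191 246.64444444444445 187.0222222222222
side brace_hinge 0.8 238 291 167 208 268.62022471910115 191.3494382022472
side gauge_grip 0.73 292 310 261 293 301.27710843373495 277.5156626506024
side gauge_grip 0.72 251 259 210 235 254.92638036809817 224.04907975460122
side gauge_grip 0.67 284 294 192 214 289.64864864864865 202.99324324324326
side test_bar 0.82 259 285 163 193 271.7838479809976 178.16864608076008
top brace_knob 0.51 217 223 193 227 220.51764705882354 210.68235294117648
top brace_knob 0.41 308 328 195 209 318.27868852459017 202.18032786885246
top brace_hinge 0.83 174 251 156 227 215.13847080072244 189.0469596628537
top brace_hinge 0.4 106 137 207 230 121.99124343257444 218.13835376532398
top gauge_grip 0.87 384 407 146 166 394.2968299711816 155.10086455331412
top gauge_grip 0.72 309 327 195 209 318.28138528138527 202.23809523809524
top gauge_grip 0.6 265 284 149 167 275.02230483271376 158.5799256505576
top test_bar 0.61 173 245 161 197 208.7170445004198 178.7313182199832
top test_bar 0.55 258 280 219 241 268.69596199524943 230.19952494061758
```

View pics/gz.png

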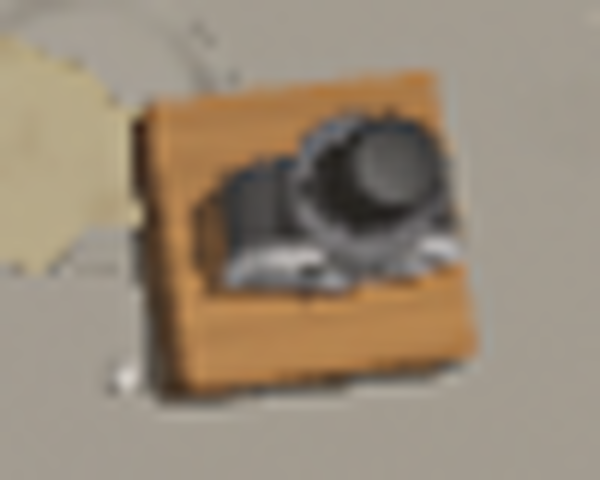

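```bash
cat >> h.py <<'E'
def down(yaw):  # tool z down, tool y axis at world angle yaw
    y=np.array([np.cos(yaw),np.sin(yaw),0]);z=np.array([0,0,-1.]);x=np.cross(y,z)
    return np.c_[x,y,z]
def plan(pos,Rm,s=None):
    s=s or ctrl.get_state(); R0=R.from_rotvec(s['tool_rot']).as_matrix()
    d=R0.T@(np.array(pos)-s['ee_pos'])/0.4
    t=R.from_matrix(R0.T@Rm).as_rotvec()/np.radians(45)
    print('shift',d,'turn',t,'ang deg',np.linalg.norm(t)*45,'dist',np.linalg.norm(d)*.4)
E
python3 - <<'E'
from h import *
s=ctrl.get_state(); R0=R.from_rotvec(s['tool_rot']).as_matrix(); print(R0, np.degrees(np.arctan2(R0[1,1],R0[0,1])))
p=imaging.camera_params("wrist"); Rc=cv2.Rodrigues(p['rvec'])[0]; C=-Rc.T@p['tvec']; print('cam in tool',R0.T@(C-s['ee_pos']), 'axes in tool',R0.T@Rc.T)
for y in (-18.2,161.8): plan((0.40,0.16,0.23),down(np.radians(y)))
E
```

```text
[[-0.9132  0.4076 -0.    ]
 [ 0.4076  0.9132  0.0002]
 [ 0.0001  0.0001 -1.    ]] 65.94645109549614
cam in tool [ 0.0714 -0.0003 -0.161 ] axes in tool [[-0.0006 -0.9654 -0.2609]
 [ 1.     -0.0007  0.0002]
 [-0.0004 -0.2609  0.9654]]
shift [-0.7502 -0.7897 -0.0187] turn [ 0.0001 -0.0002  1.8699] ang deg 84.14645171793029 dist 0.43577851214246827
shift [-0.7502 -0.7897 -0.0187] turn [ 0.0002  0.0001 -2.1301] ang deg 95.8535489576698 dist 0.43577851214246827
```

>>> servo_tool --increments '[[[1,-0.08,-0.08,0,0,0,0.19],[1,-0.15,-0.16,0,0,0,0.38],[1,-0.23,-0.24,0,0,0,0.57],[1,-0.3,-0.32,0,0,0,0.76],[1,-0.38,-0.4,-0.01,0,0,0.95]]]'

```text
time: 2.28
ee_pos: [0.3284, 0.3613, 0.2265]
tool_rot: [-1.735, -2.619, -0.0]
ft_force: [0.3, -0.4, 0.5]
gripper_width: 0.0868
```

```bash
python3 - <<'E'
from h import *
print(ctrl.get_state()['ee_pos']);plan((0.40,0.12,0.23),down(np.radians(-18.2)))
E
```

```text
[0.3284 0.3613 0.2265]
shift [-0.6254 -0.0703 -0.0088] turn [-0.0002 -0.0002  0.9142] ang deg 41.13769831858068 dist 0.25175450683374556
```

>>> servo_tool --increments '[[[1,-0.13,-0.01,0,0,0,0.18],[1,-0.25,-0.03,0,0,0,0.37],[1,-0.38,-0.04,0,0,0,0.55],[1,-0.5,-0.06,0,0,0,0.73],[1,-0.63,-0.07,0,0,0,0.91]]]'

```text
time: 2.9
ee_pos: [0.402, 0.1186, 0.2268]
tool_rot: [-2.541, -1.847, -0.002]
ft_force: [0.9, 0.2, -0.0]
gripper_width: 0.0868
```

```bash
python3 - <<'E'
from h import *
s=ctrl.get_state();print(s['ee_pos'],s['joints'])
im=imaging.capture("wrist"); cv2.imwrite("pics/w1.png",im[:,:,::-1])
for n in("brace_knob","brace_hinge","test_spot"):
  print(n,[(x['xyz'],x['p'],proj("wrist",x['xyz'])[0]) for x in spotter.landmark_of("wrist",n)])
E
```

```text
[0.402  0.1186 0.2268] [-0.7639 -0.1599  0.3346  1.9721  0.0535  1.32   -0.7605]
brace_knob [([0.4113, 0.1307, 0.0751], 0.83, array([258.7383, 159.4403]))]
brace_hinge []
test_spot [([0.5169, 0.0938, 0.0705], 0.55, array([380.5274, 165.7322]))]
```

View pics/w1.png

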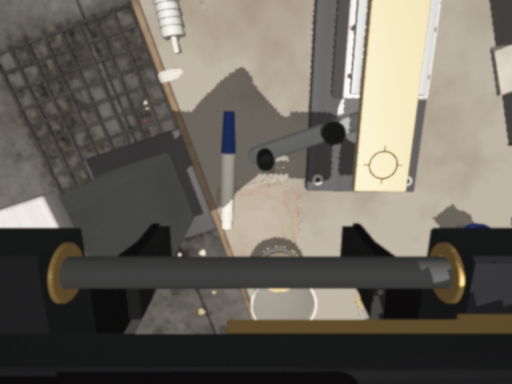

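```bash
python3 - <<'E'
from h import *
print('knob z92',atz("wrist",(265,158),.092))
print('spot z72',atz("wrist",(384,165),.072), 'pad',atz("wrist",(333,131),.0714))
p=lambda u,v:(u/3+90,v/3+140)
print(tri([ray("wrist",(384,165)),ray("top",p(431,142)),ray("side",(210+286/5,140+235/5))]))
print(tri([ray("wrist",(265,157)),ray("top",p(391,242)),ray("side",(210+161/5,140+190/5))]))
a=atz("wrist",(356,190),.072);b=atz("wrist",(407,190),.072);c=atz("wrist",(440,0),.072);d=atz("wrist",(369,0),.072)
print(a,b,np.linalg.norm(a-b),[np.degrees(np.arctan2(e[0],-e[1])) for e in (b-c,a-d)])
E
```

```text
knob z92 [0.4161 0.1377 0.092 ]
spot z72 [0.5197 0.0939 0.072 ] pad [0.4822 0.139  0.0714]
(array([0.5196, 0.0924, 0.0702]), [np.float64(0.001171508499035734), np.float64(0.0012656387807557013), np.float64(0.0003274613748140053)])
(array([0.4158, 0.1331, 0.0856]), [np.float64(0.0043697089475427395), np.float64(0.005171516169618069), np.float64(0.0014660321825770643)])
[0.4891 0.0783 0.072 ] [0.5354 0.0634 0.072 ] 0.04869623964828151 [np.float64(-20.857983345451466), np.float64(-17.258777858246606)]
```

```bash
python3 - <<'E'
from h import *
plan((0.416,0.136,0.12),down(np.radians(-18.2)))
E
```

```text
shift [0.0493 0.0209 0.267 ] turn [ 0.0001 -0.0012  0.0086] ang deg 0.38911819414970195 dist 0.10891349150197958
```

>>> servo_tool --increments '[[[0.5,0.05,0.02,0.05,0,0,0],[0.5,0.05,0.02,0.15,0,0,0],[0.5,0.05,0.02,0.27,0,0,0],[0.5,0.05,0.02,0.27,0,0,0]]]' --force 25

```text
time: 3.6
ee_pos: [0.4131, 0.1368, 0.1161]
tool_rot: [-2.535, -1.855, 0.01]
ft_force: [-0.0, -1.0, 0.6]
gripper_width: 0.055
```

```bash
python3 - <<'E'
from h import *
plan((0.416,0.136,0.057),down(np.radians(-18.2)))
im=imaging.capture("wrist"); cv2.imwrite("pics/w2.png",im[:,:,::-1])
E
```

```text
shift [0.0009 0.0082 0.1478] turn [-0.0053  0.006   0.0135] ang deg 0.7063066998012939 dist 0.059213000466600885
```

View pics/w2.png

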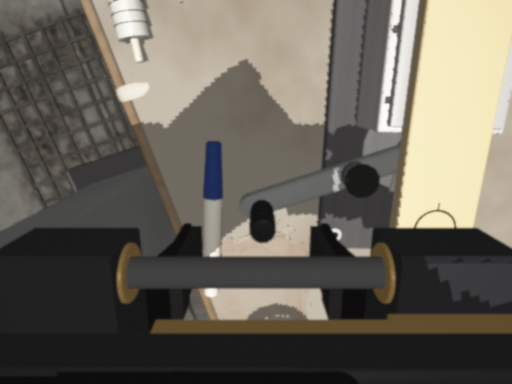

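```bash
python3 - <<'E'
from h import *
print(atz("wrist",(262,207),.092), proj("wrist",[[.416,.136,.092]]),atz("wrist",(363,179),.0714),atz("wrist",(436,229),.072), ctrl.get_state()['gripper_width'])
plan((0.417,0.137,0.057),down(np.radians(-18.2)))
E
```

```text
[0.4214 0.1469 0.092 ] [[258.8318 226.6127]] [0.4851 0.1389 0.0714] [0.5225 0.0924 0.072 ] 0.05079612318060889
shift [0.0013 0.006  0.1535] turn [-0.002   0.0024  0.0128] ang deg 0.5954077207709084 dist 0.06146671231131743
```

>>> servo_tool --increments '[[[0.5,0,0.007,0.07,0,0,0.01],[0.5,0,0.007,0.15,0,0,0.01],[0.15,0,0.007,0.15,0,0,0.01],[0.05,0,0.007,0.15,0,0,0.01],[0.05,0,0.007,0.15,0,0,0.01]]]' --force 25

```text
time: 4.28
ee_pos: [0.4193, 0.1365, 0.0603]
tool_rot: [2.545, 1.842, 0.004]
ft_force: [0.0, 0.2, -0.2]
gripper_width: 0.0214
```

>>> servo_tool --increments '[[[0.05,0,0,0,0,0,0],[0.05,0,0,0,0,0,0]]]'

```text
time: 4.53
ee_pos: [0.4174, 0.1363, 0.0595]
tool_rot: [-2.543, -1.842, 0.001]
ft_force: [-7.9, 0.1, 11.1]
gripper_width: 0.0148
```

```bash
python3 - <<'E'
from h import *
print(ctrl.get_state()['ee_pos'],ctrl.get_state()['ft_force'])
im=imaging.capture("wrist"); cv2.imwrite("pics/w3.png",im[:,:,::-1])
s=ctrl.get_state()
h=np.array([.534,.139]);k=s['ee_pos'][:2]
print(np.linalg.norm(k-h))
E
```

```text
[0.4174 0.1363 0.0595] [-7.9312  0.1347 11.0806]
0.11665294452244213
```

View pics/w3.png

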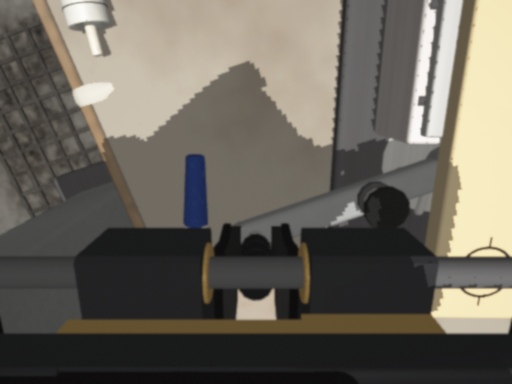

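```bash
cat > arc.py <<'E'
from h import *
import sys
h=np.array([float(sys.argv[1]),float(sys.argv[2])]);r=.118
s=ctrl.get_state();R0=R.from_rotvec(s['tool_rot']).as_matrix()
k=s['ee_pos'];print(k,s['ft_force'],'r',np.linalg.norm(k[:2]-h),'ang',np.degrees(np.arctan2(*(k[:2]-h)[::-1]))%360)
for a in map(float,sys.argv[3:]):
    t=np.r_[h+r*np.array([np.cos(np.radians(a)),np.sin(np.radians(a))]),.060]
    print(a,t,R0.T@(t-k)/.4)
E
python3 arc.py .534 .139 188 195 202 209 216
```

```text
[0.4174 0.1363 0.0595] [-8.1006 -0.7539 10.2078] r 0.11665294452244213 ang 181.3224616555799
188.0 [0.4171 0.1226 0.06  ] [-0.0328  0.0102 -0.0013]
195.0 [0.42   0.1085 0.06  ] [-0.0641  0.028  -0.0013]
202.0 [0.4246 0.0948 0.06  ] [-0.093   0.0495 -0.0013]
209.0 [0.4308 0.0818 0.06  ] [-0.119   0.0744 -0.0014]
216.0 [0.4385 0.0696 0.06  ] [-0.1418  0.1022 -0.0015]
```

>>> servo_tool --increments '[[[0.05,-0.033,0.01,-0.006,0,0,0],[0.05,-0.064,0.028,-0.006,0,0,0],[0.05,-0.093,0.05,-0.006,0,0,0],[0.05,-0.119,0.074,-0.006,0,0,0],[0.05,-0.142,0.102,-0.006,0,0,0]]]' --force 20

```text
time: 5.2
ee_pos: [0.4378, 0.0676, 0.0607]
tool_rot: [-2.544, -1.841, 0.006]
ft_force: [-8.6, -1.4, 0.4]
gripper_width: 0.0154
```

```bash
python3 arc.py .534 .139 216 223 230 237 244 251.9 255
```

```text
[0.4378 0.0676 0.0607] [-8.5526 -1.4011  0.4261] r 0.11982276891751002 ang 216.57396506697606
216.0 [0.4385 0.0696 0.06  ] [0.0054 0.0002 0.0017]
223.0 [0.4477 0.0585 0.06  ] [-0.0138  0.0307  0.0016]
230.0 [0.4582 0.0486 0.06  ] [-0.0292  0.0632  0.0016]
237.0 [0.4697 0.04   0.06  ] [-0.0405  0.0974  0.0015]
244.0 [0.4823 0.0329 0.06  ] [-0.0475  0.1328  0.0014]
251.9 [0.4973 0.0268 0.06  ] [-0.0503  0.1733  0.0012]
255.0 [0.5035 0.025  0.06  ] [-0.0498  0.1893  0.0012]
```

```bash
python3 arc.py .535 .135 216 223 230 237 244 251.9 256
```

```text
[0.4378 0.0676 0.0607] [-8.5526 -1.4011  0.4261] r 0.11830372650548225 ang 214.72928735096832
216.0 [0.4395 0.0656 0.06  ] [-0.0033  0.0057  0.0017]
223.0 [0.4487 0.0545 0.06  ] [-0.0225  0.0362  0.0016]
230.0 [0.4592 0.0446 0.06  ] [-0.0379  0.0687  0.0016]
237.0 [0.4707 0.036  0.06  ] [-0.0492  0.1029  0.0015]
244.0 [0.4833 0.0289 0.06  ] [-0.0563  0.1383  0.0014]
251.9 [0.4983 0.0228 0.06  ] [-0.059   0.1788  0.0012]
256.0 [0.5065 0.0205 0.06  ] [-0.0582  0.1999  0.0011]
```

>>> servo_tool --increments '[[[0.05,-0.022,0.036,0,0,0,0],[0.05,-0.038,0.069,0,0,0,0],[0.05,-0.049,0.103,0,0,0,0],[0.05,-0.056,0.138,0,0,0,0],[0.05,-0.059,0.175,0,0,0,0]]]' --force 25

```text
time: 5.82
ee_pos: [0.4972, 0.0238, 0.0607]
tool_rot: [-2.544, -1.84, 0.005]
ft_force: [-50.1, 11.2, 23.1]
gripper_width: 0.0159
```

>>> servo_tool --increments '[[[0.05,0,0.005,0,0,0,0],[0.05,0,0.01,0,0,0,0]]]'

```text
time: 6.08
ee_pos: [0.4967, 0.0241, 0.0602]
tool_rot: [-2.537, -1.837, 0.016]
ft_force: [-35.9, 3.6, 26.9]
gripper_width: 0.0152
```

```bash
python3 arc.py .535 .135 251.9 256;python3 - <<'E'
from h import *
im=imaging.capture("wrist"); cv2.imwrite("pics/w4.png",im[:,:,::-1])
im=imaging.capture("top");cv2.imwrite("pics/t4.png",cv2.resize(im[140:260,90:350,::-1],None,fx=3,fy=3,interpolation=cv2.INTER_CUBIC))
E
```

```text
[0.4967 0.0241 0.0602] [-35.918    3.6415  26.949 ] r 0.11736657092368587 ang 250.93957455498696
251.9 [0.4983 0.0228 0.06  ] [-0.0016  0.0049  0.0004]
256.0 [0.5065 0.0205 0.06  ] [-0.0008  0.026   0.0001]
```

View pics/w4.png

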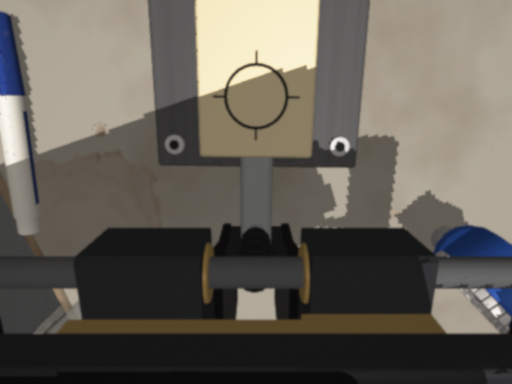

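View pics/t4.png

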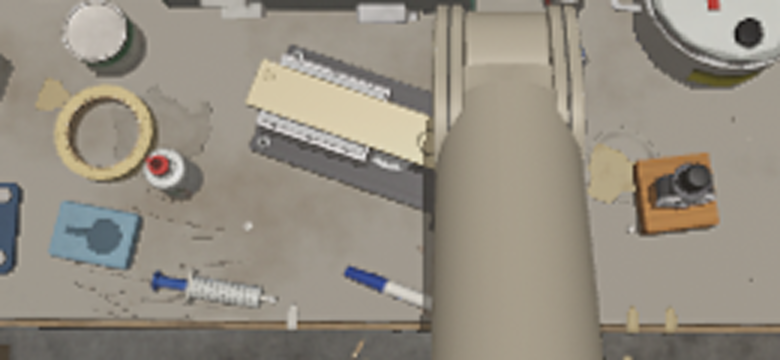

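>>> servo_tool --increments '[[[0.05,0,-0.01,-0.003,0,0,0],[0.3,0,-0.01,-0.003,0,0,0],[0.5,0,-0.01,-0.003,0,0,0],[0.5,0,-0.01,-0.003,0,0,0],[0.5,0,-0.01,-0.003,0,0,0]]]'

```text
time: 6.8
ee_pos: [0.4991, 0.0249, 0.0626]
tool_rot: [2.544, 1.842, 0.002]
ft_force: [0.6, 0.3, 0.9]
gripper_width: 0.0417
```

>>> servo_tool --increments '[[[0.5,0,0,-0.08,0,0,0],[0.5,0,0,-0.2,0,0,0],[0.5,0,0,-0.35,0,0,0],[0.5,-0.1,0,-0.4,0,0,0]]]'

```text
time: 7.3
ee_pos: [0.4879, -0.0113, 0.2258]
tool_rot: [2.539, 1.847, 0.008]
ft_force: [0.9, -1.1, -0.7]
gripper_width: 0.0437
```

```bash
python3 - <<'E'
from h import *
s=ctrl.get_state();print(s['ee_pos'],s['joints'],s['ft_force'])
im=imaging.capture("wrist"); cv2.imwrite("pics/w5.png",im[:,:,::-1])
for n in("brace_knob","brace_hinge","test_spot"):
  print(n,[(x['xyz'],x['p'],proj("wrist",x['xyz'])[0]) for x in spotter.landmark_of("wrist",n)])
E
```

```text
[ 0.4879 -0.0113  0.2258] [-0.5822  0.0017  0.5189  1.8359 -0.002   1.2985 -0.3759] [ 0.8788 -1.1065 -0.6995]
brace_knob [([0.4925, 0.0198, 0.074], 0.76, array([248.3908, 138.5887]))]
brace_hinge []
test_spot [([0.5185, 0.0951, 0.0727], 0.56, array([251.7934,  47.5979]))]
```

View pics/w5.png

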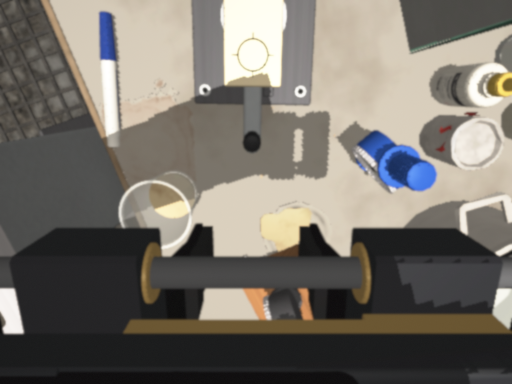

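```bash
python3 - <<'E'
from h import *
plan((0.478,-0.215,0.25),down(np.radians(6)))
E
```

```text
shift [-0.4846  0.1388 -0.069 ] turn [ 0.0018 -0.0015 -0.5395] ang deg 24.27717193066548 dist 0.20350958835693628
```

>>> servo_tool --increments '[[[0.7,-0.1,0.03,-0.07,0,0,-0.12],[0.7,-0.22,0.06,-0.07,0,0,-0.25],[0.7,-0.34,0.1,-0.07,0,0,-0.4],[0.7,-0.485,0.14,-0.07,0,0,-0.54],[0.7,-0.485,0.14,-0.07,0,0,-0.54]]]'

```text
time: 8.12
ee_pos: [0.4773, -0.219, 0.2494]
tool_rot: [2.104, 2.332, -0.004]
ft_force: [-0.1, 1.6, 0.0]
gripper_width: 0.0607
```

```bash
python3 - <<'E'
from h import *
s=ctrl.get_state();print(s['ee_pos'],s['joints'],s['ft_force'])
im=imaging.capture("wrist"); cv2.imwrite("pics/w6.png",im[:,:,::-1])
for n in("gauge","gauge_grip","gauge_dial","gauge_block"):
  print(n,[(x['xyz'],x['p'],proj("wrist",x['xyz'])[0]) for x in spotter.landmark_of("wrist",n)])
im=imaging.capture("top");cv2.imwrite("pics/t6.png",cv2.resize(im[140:260,90:350,::-1],None,fx=3,fy=3,interpolation=cv2.INTER_CUBIC))
E
```

```text
[ 0.4773 -0.219   0.2494] [-0.3487  0.0962  0.7463  1.7164 -0.0645  1.3554  0.5118] [-0.0888  1.6491  0.031 ]
gauge [([0.4715, -0.1619, 0.0216], 0.64, array([254.8326, 116.1241])), ([0.6136, -0.0341, 0.0065], 0.59, array([399.7696,   7.9245]))]
gauge_grip [([0.4731, -0.1632, 0.1383], 0.78, array([255.6497, 126.3268]))]
gauge_dial [([0.4605, -0.1679, 0.0798], 0.91, array([241.9301, 125.477 ]))]
gauge_block []
```

View pics/w6.png

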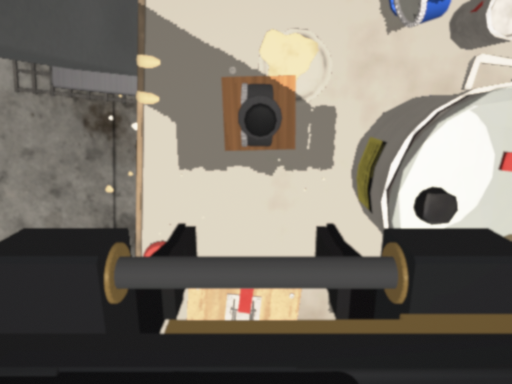

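View pics/t6.png

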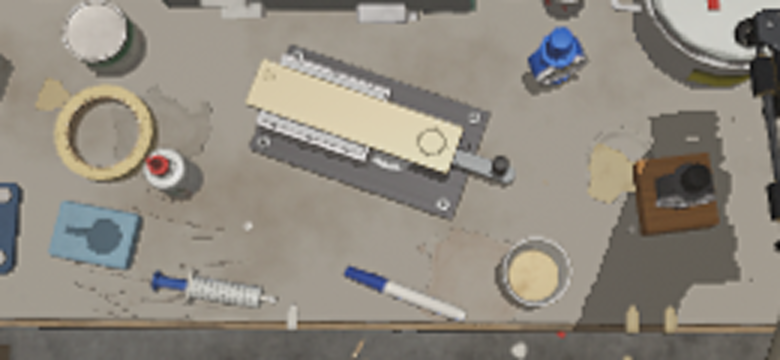

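```bash
python3 - <<'E'
from h import *
im=cv2.imread("pics/w6.png")[65:165,205:315]
cv2.imwrite("pics/w6z.png",cv2.resize(im,None,fx=6,fy=6,interpolation=cv2.INTER_CUBIC))
print(atz("wrist",(262,120),.156))
for r in spotter.regions_of("top","gauge_grip")[:3]:
  ys,xs=np.nonzero(r['pixels']);print(xs.mean(),ys.mean(),xs.min(),xs.max(),ys.min(),ys.max())
E
```

```text
[ 0.4772 -0.1568  0.156 ]
317.32706766917295 202.30827067669173 307 328 195 209
275.2730769230769 158.9653846153846 266 285 149 168
```

View pics/w6z.png

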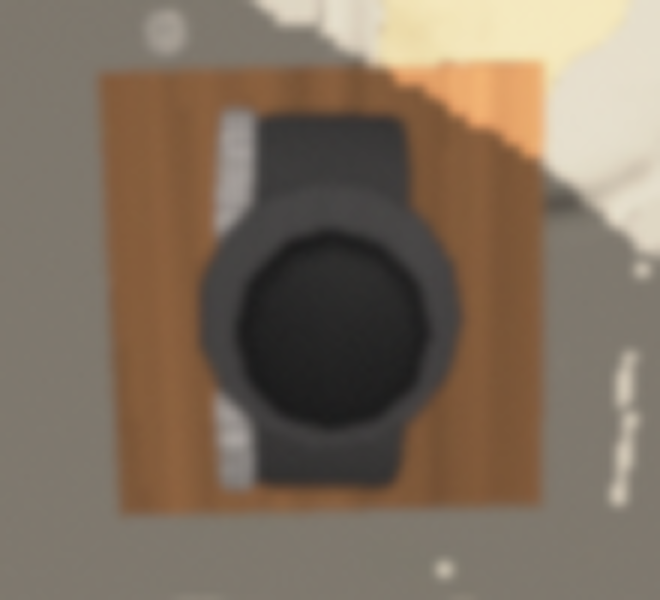

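```bash
python3 - <<'E'
from h import *
w=lambda u,v:(u/6+205,v/6+65)
print(tri([ray("wrist",w(335,330)),ray("top",(323.2,198.4)),ray("side",(210+231/5,140+350/5))]))
for c,uv in(("wrist",w(335,330)),("top",(323.2,198.4)),("side",(210+231/5,140+350/5))): print(c,atz(c,uv,.156))
for a,b in(((222,110),(217,490)),((407,118),(402,487))):
  d=atz("wrist",w(*a),.08)-atz("wrist",w(*b),.08); print(np.degrees(np.arctan2(d[1],d[0]))-90)
# collar centre
print('collar',atz("wrist",w(332,313),.116))
Rm=R.from_rotvec(ctrl.get_state()['tool_rot']).as_matrix();print('tool yaw',np.degrees(np.arctan2(Rm[1,1],Rm[0,1])))
E
```

```text
(array([ 0.4751, -0.1615,  0.1529]), [np.float64(0.00439051109334775), np.float64(0.003909699526610236), np.float64(0.0009513461786119739)])
wrist [ 0.4763 -0.1571  0.156 ]
top [ 0.4742 -0.1648  0.156 ]
side [ 0.4744 -0.1665  0.156 ]
4.788048254927546
6.111250991878393
collar [ 0.4765 -0.1571  0.116 ]
tool yaw 6.2086441326825765
```

```bash
python3 - <<'E'
from h import *
print(ctrl.get_state()['ee_pos'])
im=imaging.capture("wrist"); p=imaging.camera_params("wrist");print(ctrl.get_state()['ee_pos'])
z=im[65:165,205:315,::-1]
cv2.imwrite("pics/w7z.png",cv2.resize(z,None,fx=6,fy=6,interpolation=cv2.INTER_CUBIC))
for n in("gauge","gauge_grip","gauge_dial"):
  print(n,[(x['xyz'],x['p'],proj("wrist",x['xyz'])[0]) for x in spotter.landmark_of("wrist",n)])
E
```

```text
[ 0.4789 -0.2136  0.2499]
[ 0.4788 -0.2139  0.25  ]
gauge [([0.4771, -0.1595, 0.0221], 0.73, array([259.7197, 114.6276])), ([0.6109, -0.0358, 0.0048], 0.63, array([395.6816,  10.5594]))]
gauge_grip [([0.4744, -0.1622, 0.1371], 0.76, array([257.6232, 123.8528]))]
gauge_dial [([0.5949, -0.0397, 0.0604], 0.82, array([401.6284,  -2.4967])), ([0.4576, -0.1663, 0.079], 0.74, array([239.3994, 121.8408]))]
```

View pics/w7z.png

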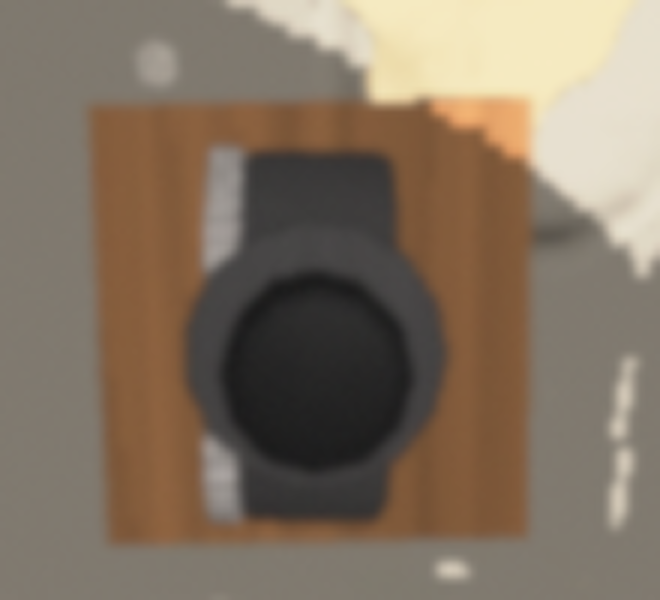

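```bash
python3 - <<'E'
from h import *
w=lambda u,v:(u/6+205,v/6+65)
obs=[ray("wrist",w(318,372)),ray("top",(323.2,198.4)),ray("side",(210+231/5,140+350/5))]
print(tri(obs),atz("wrist",w(318,372),.156),'collar',atz("wrist",w(315,353),.116))
for a,b in(((208,150),(206,520)),((395,155),(385,520))):
  d=atz("wrist",w(*a),.08)-atz("wrist",w(*b),.08); print(np.degrees(np.arctan2(d[1],d[0]))-90)
Rm=R.from_rotvec(ctrl.get_state()['tool_rot']).as_matrix();print('tool yaw',np.degrees(np.arctan2(Rm[1,1],Rm[0,1])))
plan((0.4755,-0.1635,0.20),down(np.radians(5.5)))
E
```

```text
(array([ 0.4745, -0.1643,  0.1544]), [np.float64(0.0008834054694508896), np.float64(0.0008143253615867827), np.float64(0.00013861661735843032)]) [ 0.4746 -0.1633  0.156 ] collar [ 0.4745 -0.1638  0.116 ]
5.077712118536283
5.126771070716984
tool yaw 6.133891992654716
shift [0.1277 0.0059 0.1254] turn [ 0.0003 -0.0003  0.0141] ang deg 0.6341406918267247 dist 0.07163107498217118
```

```bash
python3 - <<'E'
from h import *
plan((0.4745,-0.164,0.18),down(np.radians(5.1)))
E
```

```text
shift [0.1267 0.0033 0.1754] turn [ 0.0003 -0.0003  0.023 ] ang deg 1.034045017648194 dist 0.08656543153612345
```

>>> servo_tool --increments '[[[0.7,0.07,0.003,0.05,0,0,0.02],[0.7,0.127,0.003,0.1,0,0,0.02],[0.7,0.127,0.003,0.175,0,0,0.02],[0.7,0.127,0.003,0.175,0,0,0.02],[0.7,0.127,0.003,0.175,0,0,0.02]]]'

```text
time: 9.3
ee_pos: [0.4747, -0.1648, 0.1812]
tool_rot: [2.119, 2.319, 0.001]
ft_force: [0.4, 0.5, 0.5]
gripper_width: 0.0613
```

```bash
python3 - <<'E'
from h import *
print(ctrl.get_state()['ee_pos'])
plan((0.4745,-0.164,0.119),down(np.radians(5.1)))
E
```

```text
[ 0.4747 -0.1648  0.1812]
shift [ 0.002  -0.0004  0.1555] turn [0.0012 0.0004 0.0014] ang deg 0.08334440990658305 dist 0.06219210679003632
```

>>> servo_tool --increments '[[[0.7,0.001,0,0.06,0,0,0],[0.7,0.001,0,0.12,0,0,0],[0.7,0.001,0,0.15,0,0,0],[0.7,0.001,0,0.15,0,0,0]]]'

```text
time: 9.8
ee_pos: [0.4743, -0.1641, 0.1204]
tool_rot: [-2.119, -2.319, 0.0]
ft_force: [0.6, 0.0, 1.3]
gripper_width: 0.0609
```

```bash
python3 - <<'E'
from h import *
print(ctrl.get_state()['ee_pos'],ctrl.get_state()['ft_force'])
im=imaging.capture("side");cv2.imwrite("pics/s8.png",cv2.resize(im[160:280,210:330,::-1],None,fx=5,fy=5,interpolation=cv2.INTER_CUBIC))
E
```

```text
[ 0.4743 -0.1641  0.1204] [0.5705 0.0257 1.3478]
```

View pics/s8.png

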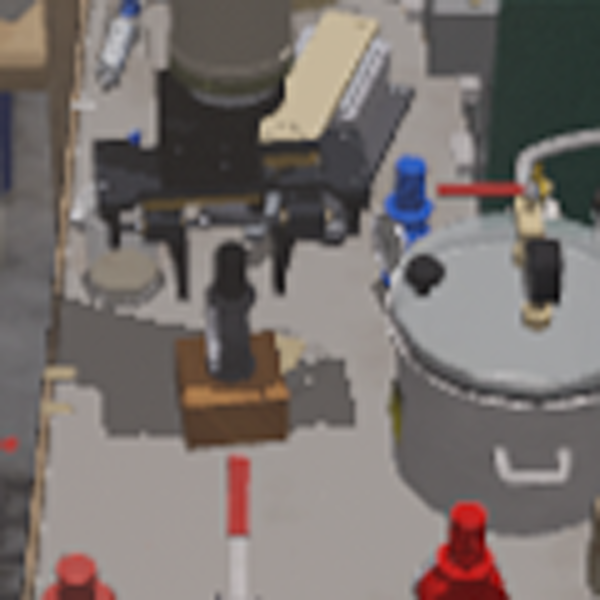

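>>> servo_tool --increments '[[[0.1,0,0,0,0,0,0],[0.1,0,0,0,0,0,0],[0.1,0,0,0,0,0,0],[0.1,0,0,0,0,0,0],[0.1,0,0,0,0,0,0]]]' --force 45

```text
time: 10.48
ee_pos: [0.4743, -0.1639, 0.1202]
tool_rot: [2.118, 2.32, 0.0]
ft_force: [1.4, -0.1, 0.1]
gripper_width: 0.0232
```

>>> servo_tool --increments '[[[0.1,0,0,-0.03,0,0,0],[0.1,0,0,-0.08,0,0,0],[0.1,0,0,-0.14,0,0,0],[0.1,0,0,-0.22,0,0,0],[0.1,0,0,-0.3,0,0,0]]]'

```text
time: 11.1
ee_pos: [0.4739, -0.1641, 0.2417]
tool_rot: [-2.119, -2.319, -0.0]
ft_force: [1.1, -0.1, -2.6]
gripper_width: 0.0228
```

```bash
python3 - <<'E'
from h import *
s=ctrl.get_state();print(s['ee_pos'],s['ft_force'],s['gripper_width'],s['joints'])
im=imaging.capture("side");cv2.imwrite("pics/s9.png",cv2.resize(im[160:280,210:330,::-1],None,fx=5,fy=5,interpolation=cv2.INTER_CUBIC))
plan((0.5195,0.0925,0.24),down(np.radians(-18.1-.2)))
E
```

```text
[ 0.4739 -0.1641  0.2417] [ 1.1249 -0.0793 -2.6093] 0.022783358708402545 [-0.4315  0.028   0.6961  1.7831 -0.0185  1.3371  0.359 ]
shift [0.6305 0.1672 0.0147] turn [ 0.0065 -0.0005  0.5212] ang deg 23.453754271674942 dist 0.26096533522068815
```

View pics/s9.png

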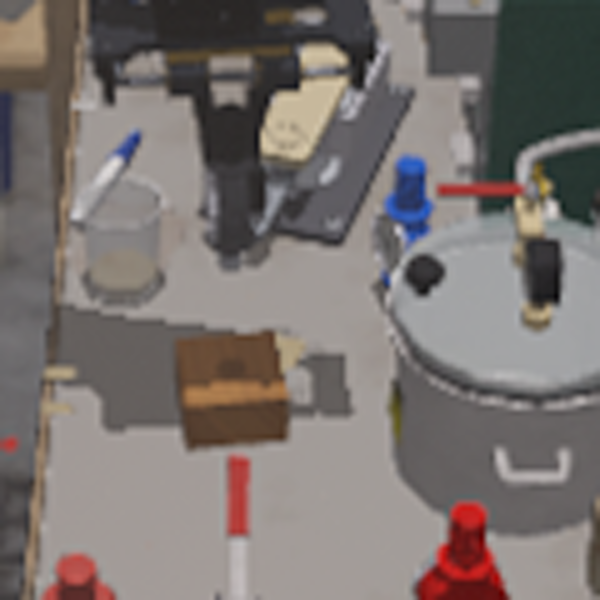

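>>> servo_tool --increments '[[[0.1,0.08,0.02,0.01,0,0,0.07],[0.1,0.19,0.05,0.01,0,0,0.16],[0.1,0.3,0.08,0.01,0,0,0.26],[0.1,0.41,0.11,0.01,0,0,0.35],[0.1,0.51,0.135,0.01,0,0,0.44]]]'

```text
time: 11.78
ee_pos: [0.5095, 0.0457, 0.2366]
tool_rot: [2.488, 1.919, 0.0]
ft_force: [0.2, -0.3, -1.8]
gripper_width: 0.0231
```

```bash
python3 - <<'E'
from h import *
plan((0.5195,0.0925,0.225),down(np.radians(-18.1-.2)))
E
```

```text
shift [ 0.1196 -0.0055  0.029 ] turn [ 0.0002 -0.0002  0.0796] ang deg 3.581692678945129 dist 0.049267371964741735
```

>>> servo_tool --increments '[[[0.1,0.06,-0.003,0.01,0,0,0.04],[0.1,0.12,-0.005,0.03,0,0,0.08],[0.1,0.12,-0.005,0.03,0,0,0.08],[0.1,0.12,-0.005,0.03,0,0,0.08]]]'

```text
time: 12.28
ee_pos: [0.5197, 0.0902, 0.2244]
tool_rot: [2.545, 1.841, -0.0]
ft_force: [-0.3, -0.3, -2.7]
gripper_width: 0.0228
```

```bash
python3 - <<'E'
from h import *
s=ctrl.get_state();print(s['ee_pos'],s['ft_force'],s['gripper_width'])
for c in("wrist","side","top"):
  im=imaging.capture(c); cv2.imwrite(f"pics/{c}10.png",im[:,:,::-1])
  if c=="wrist": print(ctrl.get_state()['ee_pos'])
  for n in("gauge_grip","gauge_dial","gauge","test_spot"):
    print(c,n,[(x['xyz'],round(x['p'],2)) for x in spotter.landmark_of(c,n)[:4]])
im=cv2.imread("pics/side10.png")[120:240,220:340];cv2.imwrite("pics/s10.png",cv2.resize(im,None,fx=5,fy=5,interpolation=cv2.INTER_CUBIC))
im=cv2.imread("pics/top10.png")[130:250,150:310];cv2.imwrite("pics/t10.png",cv2.resize(im,None,fx=5,fy=5,interpolation=cv2.INTER_CUBIC))
plan((0.5195,0.0925,0.225),down(np.radians(-18.1-.2)))
E
```

```text
[0.5197 0.0902 0.2244] [-0.2958 -0.2684 -2.7138] 0.022830184413646017
[0.5197 0.09   0.2246]
wrist gauge_grip [([0.5217, 0.0926, 0.2415], 0.58), ([0.371, 0.1203, 0.0023], 0.35)]
wrist gauge_dial [([0.506, 0.0943, 0.1827], 0.9)]
wrist gauge [([0.5191, 0.0937, 0.1235], 0.86)]
wrist test_spot [([0.5159, 0.0945, 0.0727], 0.87)]
side gauge_grip [([0.5176, 0.0929, 0.2402], 0.81), ([0.6128, -0.0371, 0.1224], 0.76), ([0.6245, -0.4091, 0.1165], 0.6)]
side gauge_dial [([0.6193, -0.3879, 0.0633], 0.97), ([0.5991, -0.043, 0.0652], 0.64), ([0.5053, 0.0991, 0.1825], 0.61)]
side gauge [([0.6241, -0.4103, -0.0014], 0.87), ([0.6126, -0.0318, 0.0041], 0.69), ([0.5214, 0.0881, 0.1218], 0.55), ([0.5371, 0.1497, 0.0009], 0.48)]
side test_spot [([0.5139, 0.0967, 0.0732], 0.67)]
top gauge_grip [([0.6259, -0.4055, 0.12], 0.66), ([0.6114, -0.0345, 0.118], 0.51)]
top gauge_dial [([0.5976, -0.0394, 0.0599], 0.74), ([0.6241, -0.3969, 0.0602], 0.7)]
top gauge [([0.6268, -0.4097, 0.0059], 0.89), ([0.6153, -0.0316, 0.0029], 0.64)]
top test_spot []
shift [ 0.0033 -0.0016 -0.0022] turn [-0.0001  0.      0.0022] ang deg 0.09854582788602256 dist 0.0017054654692206812
```

View pics/wrist10.png

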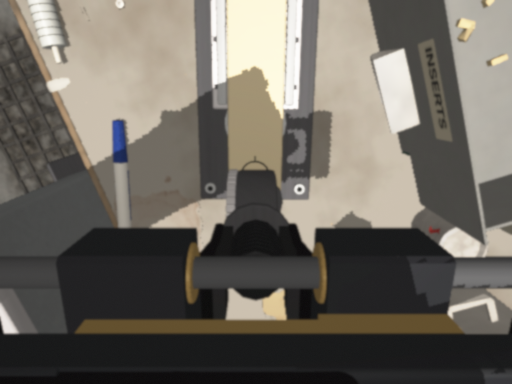

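View pics/s10.png

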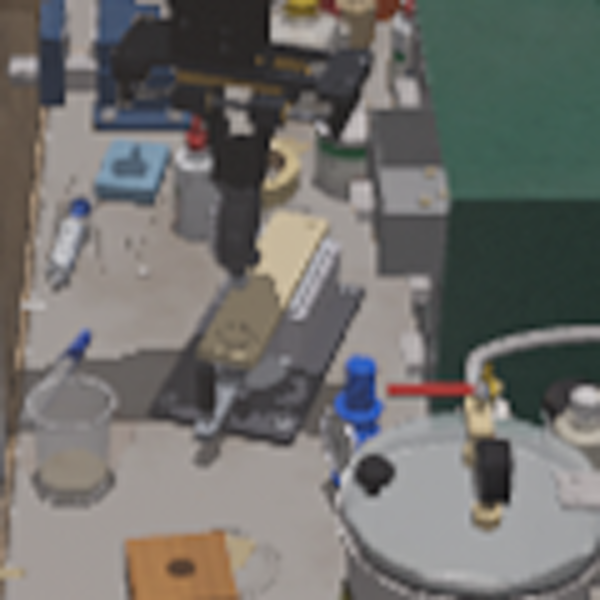

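View pics/t10.png

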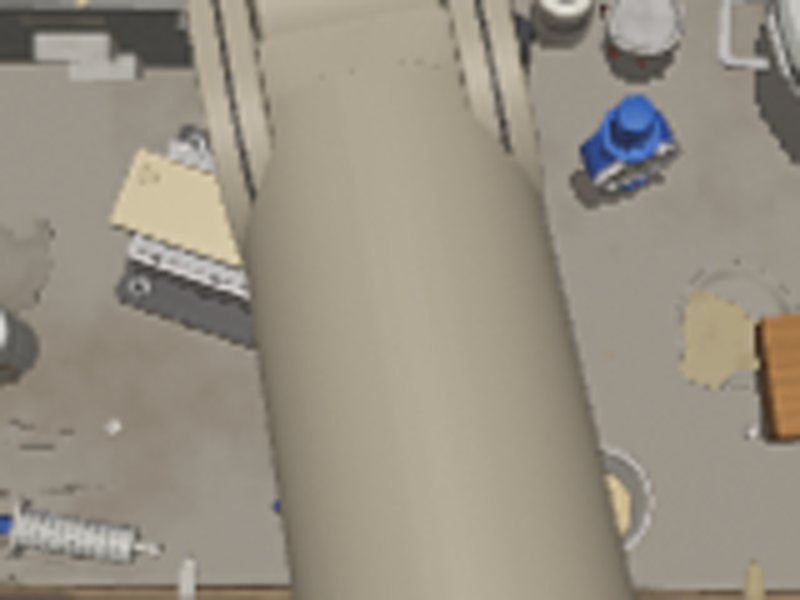

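>>> servo_tool --increments '[[[0.1,-0.06,0,0,0,0,0],[0.1,-0.13,0,0,0,0,0],[0.1,-0.13,0,0,0,0,0],[0.1,-0.13,0,0,0,0,0],[0.1,-0.13,0,0,0,0,0]]]'

```text
time: 13.65
ee_pos: [0.5034, 0.0419, 0.2242]
tool_rot: [-2.544, -1.843, -0.0]
ft_force: [0.4, 0.0, -2.4]
gripper_width: 0.0231
```

>>> servo_tool --increments '[[[0.1,0,0,0,0,0,0],[0.1,0,0,0,0,0,0],[0.1,0,0,0,0,0,0]]]'

```text
time: 14.02
ee_pos: [0.5035, 0.0418, 0.2241]
tool_rot: [-2.545, -1.842, 0.0]
ft_force: [0.2, -0.3, -2.4]
gripper_width: 0.0231
```

```bash
python3 - <<'E'
from h import *
import pickle
print(ctrl.get_state()['ee_pos'])
im=imaging.capture("wrist"); p=imaging.camera_params("wrist"); print(ctrl.get_state()['ee_pos'])
pickle.dump(p,open("p11.pkl","wb"))
cv2.imwrite("pics/w11.png",im[:,:,::-1])
cv2.imwrite("pics/w11z.png",cv2.resize(im[60:260,160:360,::-1],None,fx=3,fy=3,interpolation=cv2.INTER_CUBIC))
im=imaging.capture("top"); cv2.imwrite("pics/t11z.png",cv2.resize(im[150:230,170:270,::-1],None,fx=7,fy=7,interpolation=cv2.INTER_CUBIC))
im=imaging.capture("side"); cv2.imwrite("pics/s11z.png",cv2.resize(im[140:240,230:330,::-1],None,fx=6,fy=6,interpolation=cv2.INTER_CUBIC))
E
```

```text
[0.5035 0.0418 0.2241]
[0.5035 0.0417 0.2241]
```

View pics/w11z.png

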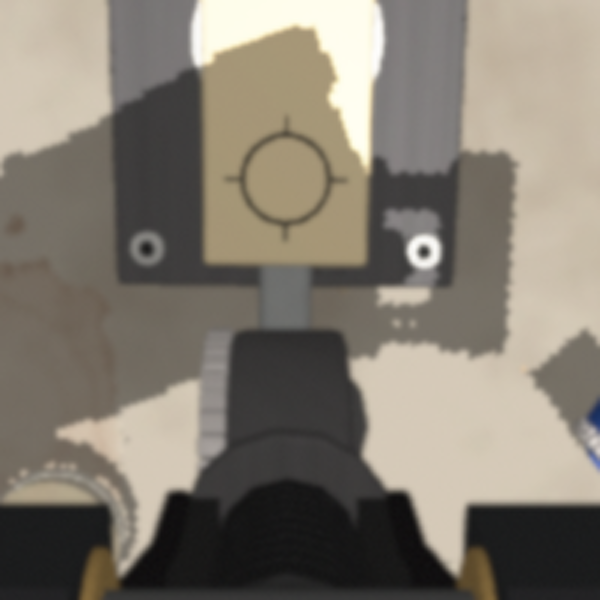

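View pics/t11z.png

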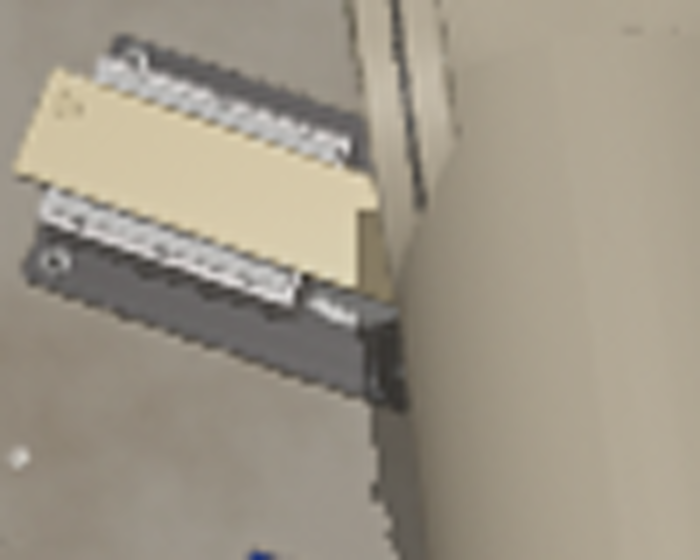

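View pics/s11z.png

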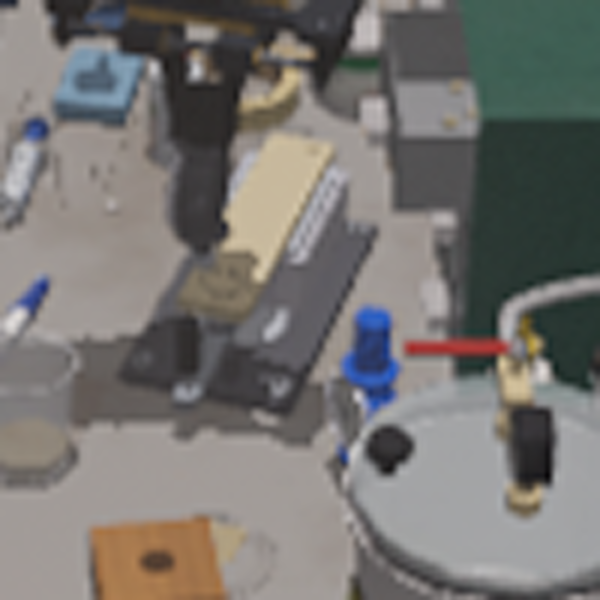

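```bash
python3 - <<'E'
from h import *
import pickle
p=pickle.load(open("p11.pkl","rb"))
w=lambda u,v:(u/3+160,v/3+60)
print('spot',atz("wrist",w(286,179.5),.072,p))
top=(90+431.5/3,140+142/3); print(tri([ray("wrist",w(286,179.5),p),ray("top",top),ray("side",(210+286/5,140+235/5))]),atz("top",top,.072),atz("side",(267.2,187),.072))
A=lambda a,b,z:(lambda d:np.degrees(np.arctan2(-d[0],d[1])))(atz("wrist",w(*a),z,p)-atz("wrist",w(*b),z,p))
print('yaw: ticks',A((286,116),(286,241),.072),'left',A((203,70),(203,265),.072),'right',A((372,5),(367,265),.072))
E1,E2=atz("wrist",w(203,266),.072,p),atz("wrist",w(367,266),.072,p);print(np.linalg.norm(E1-E2),np.degrees(np.arctan2((E2-E1)[1],(E2-E1)[0])))
# dial case front edge: two verticals
g=0.124+.059
print('gauge dial edge', A((215,333),(207,463),g), A((205,335),(197,462),g),'tool yaw',(lambda M:np.degrees(np.arctan2(M[1,1],M[0,1])))(R.from_rotvec(ctrl.get_state()['tool_rot']).as_matrix()))
# collar / block line up for yaw of case at far end
E
```

```text
spot [0.5195 0.0923 0.072 ]
(array([0.5193, 0.0915, 0.071 ]), [np.float64(0.000733103157995326), np.float64(0.0008893855680610788), np.float64(0.00024090376577889095)]) [0.5187 0.0907 0.072 ] [0.5194 0.0904 0.072 ]
yaw: ticks -18.241874549972284 left -19.45364458577362 right -18.159065523244006
0.05015946159464981 -18.219949182479006
gauge dial edge -22.72788701519765 -22.95234924809125 tool yaw -18.201044709320353
```

```bash
python3 - <<'E'
from h import *
plan((0.5193,0.0917,0.19),down(np.radians(-18.2)))
E
```

```text
shift [ 0.1312 -0.0014  0.0853] turn [-0.0001  0.     -0.    ] ang deg 0.003022103997205356 dist 0.06258396063655196
```

>>> servo_tool --increments '[[[0.1,0.06,-0.001,0,0,0,0],[0.1,0.13,-0.001,0.02,0,0,0],[0.1,0.131,-0.001,0.05,0,0,0],[0.1,0.131,-0.001,0.085,0,0,0],[0.1,0.131,-0.001,0.085,0,0,0]]]'

```text
time: 14.8
ee_pos: [0.5186, 0.0911, 0.1886]
tool_rot: [-2.545, -1.841, 0.004]
ft_force: [0.2, -0.5, -2.3]
gripper_width: 0.0231
```

>>> servo_tool --increments '[[[0.1,0,0,0,0,0,0],[0.1,0,0,0,0,0,0],[0.1,0,0,0,0,0,0]]]'

```text
time: 15.18
ee_pos: [0.5196, 0.0915, 0.1906]
tool_rot: [2.545, 1.842, 0.001]
ft_force: [0.1, 0.2, -2.9]
gripper_width: 0.023
```

```bash
python3 - <<'E'
from h import *
print(ctrl.get_state()['ee_pos'],ctrl.get_state()['ft_force'])
plan((0.5193,0.0917,0.176),down(np.radians(-18.2)))
im=imaging.capture("side"); cv2.imwrite("pics/s12z.png",cv2.resize(im[140:240,230:330,::-1],None,fx=6,fy=6,interpolation=cv2.INTER_CUBIC))
print(proj("side",[[.5193,.0917,.072],[.5193,.0917,.09]]))
E
```

```text
[0.5196 0.0915 0.1906] [ 0.1057  0.1786 -2.935 ]
shift [ 0.0001 -0.0009  0.0364] turn [ 0.0007 -0.0009 -0.0003] ang deg 0.05119419719020818 dist 0.014565494354026199
[[267.1655 186.8205]
 [267.2256 183.2476]]
```

View pics/s12z.png

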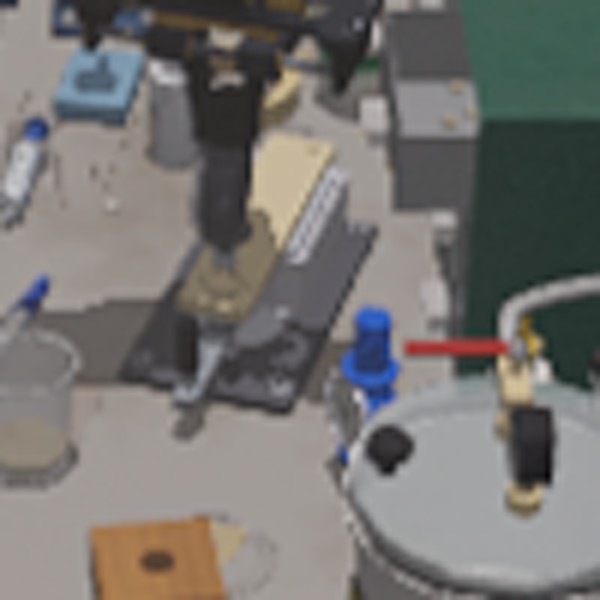

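>>> servo_tool --increments '[[[0.1,0,-0.001,0.018,0,0,0],[0.1,0,-0.001,0.034,0,0,0],[0.1,0,-0.001,0.034,0,0,0],[0.1,0,-0.001,0.034,0,0,0]]]'

```text
time: 15.72
ee_pos: [0.5191, 0.0917, 0.1765]
tool_rot: [-2.545, -1.842, 0.0]
ft_force: [-0.6, 0.0, -2.5]
gripper_width: 0.0232
```

>>> servo_tool --increments '[[[0.1,0,0,0.004,0,0,0],[0.1,0,0,0.004,0,0,0],[0.1,0,0,0.004,0,0,0]]]'

```text
time: 16.1
ee_pos: [0.5191, 0.0917, 0.175]
tool_rot: [-2.545, -1.842, -0.0]
ft_force: [0.6, 0.9, -1.9]
gripper_width: 0.023
```

>>> servo_tool --increments '[[[0.1,0,0,0.004,0,0,0],[0.1,0,0,0.004,0,0,0],[0.1,0,0,0.004,0,0,0]]]'

```text
time: 16.48
ee_pos: [0.5192, 0.0917, 0.1736]
tool_rot: [2.545, 1.842, 0.001]
ft_force: [-0.6, 0.4, 0.9]
gripper_width: 0.0232
```

>>> servo_tool --increments '[[[0.1,0,0,0.003,0,0,0],[0.1,0,0,0.003,0,0,0],[0.1,0,0,0.003,0,0,0]]]'

```text
time: 16.85
ee_pos: [0.5192, 0.0918, 0.1723]
tool_rot: [2.545, 1.842, 0.001]
ft_force: [-0.1, 0.7, 2.9]
gripper_width: 0.0229
```

>>> servo_tool --increments '[[[0.1,0,0,0.002,0,0,0],[0.1,0,0,0.002,0,0,0],[0.1,0,0,0.002,0,0,0]]]'

```text
time: 17.23
ee_pos: [0.5193, 0.0918, 0.1716]
tool_rot: [2.545, 1.842, 0.001]
ft_force: [0.1, -0.5, 5.0]
gripper_width: 0.0233
```

>>> servo_tool --increments '[[[0.1,0,0,0.002,0,0,0],[0.1,0,0,0.002,0,0,0],[0.1,0,0,0.002,0,0,0]]]'

```text
time: 17.6
ee_pos: [0.5196, 0.0918, 0.1715]
tool_rot: [2.545, 1.842, 0.003]
ft_force: [-1.9, -0.5, 10.2]
gripper_width: 0.023
```

>>> servo_tool --increments '[[[0.1,0,0,0,0,0,0],[0.1,0,0,0,0,0,0],[0.1,0,0,0,0,0,0],[0.1,0,0,0,0,0,0]]]'

```text
time: 18.1
ee_pos: [0.5196, 0.0919, 0.1715]
tool_rot: [2.545, 1.842, 0.003]
ft_force: [-1.6, -0.7, 11.2]
gripper_width: 0.0231
```

```bash
python3 - <<'E'
from h import *
for c in("wrist","side"):
  im=imaging.capture(c); cv2.imwrite(f"pics/{c}13.png",im[:,:,::-1]); s=ctrl.get_state();print(s['time'],s['ee_pos'],s['ft_force'],s['tool_rot'],s['gripper_width'],s['moment'])
  for n in("gauge_grip","gauge_dial","gauge","test_bar","brace_knob"):
    print(c,n,[(x['xyz'],round(x['p'],2)) for x in spotter.landmark_of(c,n)[:4]])
im=cv2.imread("pics/side13.png")[140:240,230:330];cv2.imwrite("pics/s13z.png",cv2.resize(im,None,fx=6,fy=6,interpolation=cv2.INTER_CUBIC))
E
```

```text
18.15 [0.5196 0.0919 0.1715] [-1.5605 -0.5842 10.2776] [2.5447 1.842  0.0024] 0.02261192238900486 [-0.1635  0.6152  0.0305]
wrist gauge_grip [([0.5179, 0.0948, 0.1892], 0.77)]
wrist gauge_dial [([0.5062, 0.0911, 0.1279], 0.86)]
wrist gauge [([0.5191, 0.095, 0.072], 0.96)]
wrist test_bar [([0.5464, 0.1711, 0.0592], 0.71)]
wrist brace_knob []
18.45 [0.5196 0.0919 0.1715] [-0.8038  0.347   9.907 ] [2.5447 1.842  0.0026] 0.022675707058637716 [-0.1053  0.5411  0.0226]
side gauge_grip [([0.5201, 0.0938, 0.1886], 0.73), ([0.6265, -0.4106, 0.1194], 0.66), ([0.6117, -0.0346, 0.1198], 0.44)]
side gauge_dial [([0.6224, -0.3862, 0.0598], 0.75), ([0.5041, 0.0996, 0.1296], 0.65), ([0.5957, -0.0412, 0.0641], 0.6)]
side gauge [([0.6218, -0.4101, -0.0048], 0.9), ([0.6114, -0.0372, 0.003], 0.72), ([0.5159, 0.0946, 0.0697], 0.55)]
side test_bar [([0.5476, 0.1725, 0.0562], 0.77)]
side brace_knob [([0.4974, 0.0264, 0.0705], 0.43)]
```

View pics/wrist13.png

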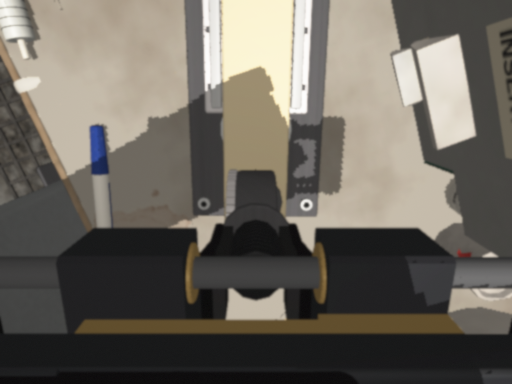

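View pics/s13z.png

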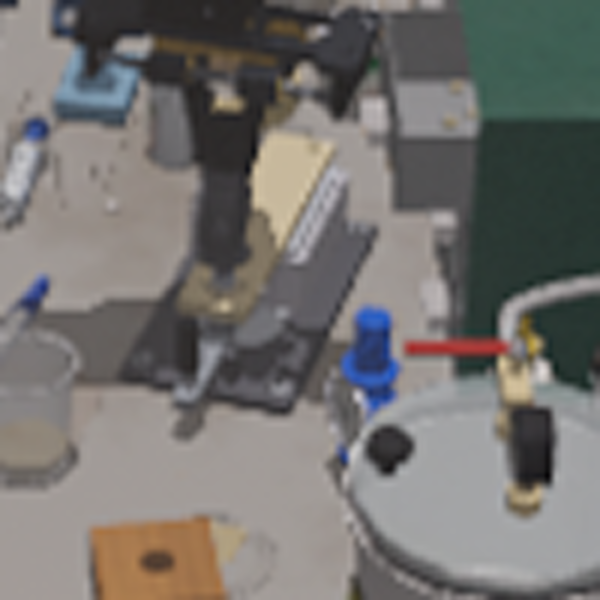

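```bash
python3 - <<'E'
from h import *
print(ctrl.get_state()['ft_force']); print(ctrl.sign_off())
E
```

```text
[-2.0526 -0.9731 10.8027]
the job is handed in; nothing more can be done
None
```

The job is done and handed in at about 18.5 s of the 67 s allowed, with the gauge still held and pressed on the ringed spot.

- **Support arm:** I gripped the knob and swung the arm round to its stop. The top and wrist pictures showed it lying along the bar's axis, under the overhanging end.
- **Gauge:** I lifted the black gauge out of the block and turned it so the dial faces the anvil's front. I set it upright on the spot, with the tool axis at (0.519, 0.092) against a measured spot of (0.519, 0.092).
- **Pressing:** The tip first touched at a tool height of about 175 mm and travel stopped at 171.5 mm. The last 0.8 mm commanded step moved it only 0.1 mm while the force rose about 5 N, so I judged the foot flat. The net push is steady at about 13 N, against the 7–8 N needed to seat.

**Checks that were off or not direct:**
- Against the stop, the wrist force briefly read about 56 N through the fingers on the knob. I backed off straight away, and it stayed under the 120 N wrist limit. The 40 N limit covers the arm and gripper body, and I don't think they touched anything.
- The networks placed the spot 2–6 mm from my own measurement. I used mine, because it agreed across the wrist, top and side cameras to about 1 mm.
- I took the dial's direction from how the case lay against the gripper (within about 1 degree) and from the wrist view. I did not see the dial face or its needle straight on.
- After pressing, the network put the bar about 3 mm from where it first saw it. That is within its error, and the pictures show no visible shift.

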